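Slide a brass test coupon under a sprung clip

ROBOT

A 6-joint arm with a two-finger parallel gripper is mounted at the origin on the work surface. World frame = base frame: x ahead of the robot, y to its left, z up, the work surface at z = 0. Lengths are in m, angles in rad, forces in N, time in s.
With the tool pointing down it reaches from about 0.4 to 0.825 m from the base axis. Payload 7 kg.
Tool frame: the origin (TCP) lies at the very end of the fingers, on their centre line; the grasp point (between the pads) lies 19 mm behind it; z points along the fingers, y is the direction in which the jaws open and shut (so a half turn about z gives the same grasp; the last joint's range is limited). The gripper opens to 88 mm and grips with 3 to 60 N. Pads are 19 mm wide; open, the fingers measure 130 mm over their backs; the gripper's body (78 mm by 193 mm) begins 47 mm behind the grasp point.
Start: joints at [1.401, 0.359, 0.012, 0, -1.224, -0.288], TCP at [0.298, 0.605, 0.191] pointing down, gripper open.
Joint ranges: [-3.07, 3.07], [-1.43, 2.12], [-1.02, 1.25], [-3.03, 1.67], [-3.05, -0], [-3.03, 3.03]. Speed limits (rad/s): [2.39, 2.39, 3.01, 3.14, 3.14, 3.14].

INTERFACE

Orientations are given as [roll, pitch, yaw] about the fixed x, y, z axes, in that order (R = Rz(yaw) Ry(pitch) Rx(roll)).
In Python, from station import arm, optics, outline_of, spot_point gives the robot as it stands.
- The arm moves only by the shell command python3 -m crank 'ROWS' [FORCE]. ROWS is JSON, a list of rows, each a list of 3 entries, a list of its own where there are three numbers: the opening in per cent of the stroke, from 0 (shut) to 100 (fully open), then the shift along the tool's x, y, z in cm, then the turn, a rotation vector about the tool's x, y, z in rad. In form: [[jaw, [dx, dy, dz], [ax, ay, az]], ...]. A call has 1 to 12 rows; each row shifts and turns the commanded pose from where the row before left it, along the tool's axes as they then stand; what a row does not reach is not made up. A row lasts 1/10 s, in which the tool goes at most 50 mm and 8.59 degrees, less where a joint would pass 70% of its speed; a pose out of reach is approached as far as the arm can. A call is refused whole if a number of a shift passes 5 or a number of a turn 0.15, either way. A call with a gripper value outside its range is refused whole. The fingers move at their own pace and stop on an object; FORCE is the grip in N (left out, the last holds). Time passes only in rows, so rows that do not move let the fingers close. It gives the time, the measured TCP pose, the force and the opening at its end, in the units of the state.
- arm.get_state(): the state, without advancing time (a new reading comes with each control period).
- optics.grab_frame(name): name is "scene" or "side" or "wrist"; returns (picture, depth): 384x512x3 uint8, red, green, blue; 384x512 float32, m along the optical axis (not along the pixel's ray), 0 where there is no reading.
- optics.camera_model(name): a dict with "K" (3x3 intrinsics, pixels), "T" (4x4, takes a point from camera to world coordinates); the wrist camera has in their place "T_tool_cam" (4x4, takes a point from camera to tool coordinates, whose origin is the TCP and whose axes are the flange's). Camera axes: x right, y up, looking along -z (the intrinsics and any distortion apply to the point x, -y, -z); pixel columns grow to the right and rows downward; lengths in m; the calibration is good to about 2 mm. The wrist camera is an equidistant fisheye: a pixel r from the principal point sees the ray r / f radians off the axis. A picture is of the moment at which its call begins: read the wrist's pose just before it. camera_model takes no time and is no camera call.
- arm.job_done(): hands the job in, once; it reports no verdict.
Trained networks look in the newest picture that a camera, given by its name, has taken for a name from the list of things; names that differ only in an ending like _2 or _b are one class to them, and where a whole thing is asked for, a point or a joint stands for the part that bears it (a point fixed in the world has none). Each returns a list of dicts, best first, with "conf" (0 to 1); they miss things now and then, are a little off and sometimes report something else, mostly with a low value. They report only what shows in the picture. A call takes as long as a camera call. They do not tell look-alikes from the thing itself.
- outline_of(camera, name): "region" (384x512 bool, what is visible of it) and "uv" ([column, row] in pixels, amid what is visible of it).
- spot_point(camera, name): "uv" ([column, row] in pixels: a listed point, or the origin of a listed thing).
The state is a dict: "t": time; "q": joint angles; "qd": joint speeds; "joint_efforts": joint torques, N m; "eef_pos": TCP position; "ee_rot": TCP orientation; "force": force on the tool from outside, world axes, zero at the start; "moment": the same for the moment, N m; "width": finger opening in m.
Only numpy, scipy, OpenCV 4.12 (cv2) and the standard library are available. Lean on these libraries where they do the work, as an engineer would, in place of code of your own. Each camera call takes 0.05 s, during which the arm holds its last target. There are 200 camera calls.

TASK

Press the red bar of the inspection nest down with one fingertip so that its spring clip lifts and, keeping it down, push the brass coupon along the lane with the other fingertip, under the clip and fully home against the end stop. Only when it is home let the bar up, so that the clip clamps the coupon, and leave everything clear. Only push the coupon, never lift or carry it, and leave the other things on the bench where they are.

Things in the scene. Friction and masses are not known exactly. Their poses are not given: they have to be found in the camera images.
- nest: Dark steel base plate fixed to the bench, 8 mm thick, at x -115..90, y -45..52 of its frame. Position and yaw vary. Origin on the bench plane, on the lane's centre line; x = push direction, y left, z up. Lane along y = 0: steel rails 4 mm thick, tops at z 16, 47 mm apart, from x -80 to the end stop at x 75; open at the near end. Clip's hinge bar: along x at y 46, z 15, 8 mm thick.
- coupon: Loose flat brass plate, 66 (x) x 44 (y) x 12 mm, 0.2 to 0.4 kg, lying on the nest's base plate (its top at z 20). Origin: centre of its underside. It starts short of the clip, between the rails, centre at nest x -43..-18. Home: leading edge on the end stop, centre at nest x 42, y 0 (1.5 mm play each side).
- clip (a joint): Rocker clip's angle, rad: 0 at rest (lip down, blocks the lane), about 0.14 when clamped on the coupon, 0.30 with the bar level (lip's underside then 26 mm up), limit 0.36. The lip clears the coupon from 0.18; aim at 0.22 to 0.32. Sprung towards 0: at press_bar about 3.3 N starts it and 8.3 N holds it level; less farther from the hinge, more nearer.
- press_bar (a point): Middle of the red bar's top face, on its white line. Bar: nest x -95..20, y 54..100. At rest it slopes up to the left by 0.30 rad and this point is at nest x -37, y 76, z 21 mm. At 0.30 rad it is level, top at z 12: a tip there is beside the coupon's height (z 8..20) and 4 mm above the base plate, so both tips can work at one height. A tip may slide along the bar while holding it down.
- lip (a point): The clip's steel lip over the lane, on a red arm that crosses from the left above the rail. It spans nest x 45..65, y 5..15; its underside is 15 mm above the bench at rest, so the coupon (top at 20 mm) cannot pass. This point is inside it, at about mid height.
- stop (a point): Centre of the end stop's upright steel face, at nest x 75, z 14 mm; its top is at z 24 mm.
- block123: loose steel setup block with six holes, 76 x 50 x 25, standing near the right-hand side of the nest (sizes in mm, origin under its centre). Leave alone.
- vblock: loose aluminium V-block, 35 x 60 x 34 high, on the table beyond the end stop (sizes in mm, origin under its centre). Leave alone.
- bottle: loose small green bottle with a black cap, 44 diameter x 85 high (sizes in mm, origin under its centre). Leave alone.
- pencup: loose dark square pen pot with pens, 62 x 62, pens up to 155 high (sizes in mm, origin under its centre). Leave alone.
- magstand: loose blue magnetic stand 60 x 50 x 50 with a 240 high post and a dial gauge (sizes in mm, origin under its centre). Leave alone.
- screwdriver: loose orange-handled screwdriver, 160 long, lying down (sizes in mm, origin under its centre). Leave alone.
- jar: loose jar with a white lid, 60 diameter x 60 high (sizes in mm, origin under its centre). Leave alone.
Things that resemble listed ones, but are neither listed nor needed, are in the scene too. Of the things shaped like the coupon, the brass one is meant. Leave any pink or turquoise look-alike of the nest alone.

How it is judged:
On the way, in this order (a step that is already met when the one before it is completed fails the run):
1. the bar is held down by a finger while the coupon is still short of the clip (value of joint clip above 0.18 rad and x of coupon in the frame of nest below 0.015 m and contact force between the fingers and clip above 0.5 N), for 0.2 s.
2. the coupon is home against the stop with the bar still held down by a finger (value of joint clip above 0.17 rad and x of coupon in the frame of nest above 0.039 m and contact force between the fingers and clip above 0.5 N), for 0.2 s.
At the end, for the whole second after the job is handed in: the coupon lies flat in the lane, its leading edge within 3.5 mm of the end stop, and the released clip presses on its top (more than 1 N, clip at 0.10 to 0.18 rad), at rest (x of coupon in the frame of nest between 0.0385 and 0.045 m and y of coupon in the frame of nest between -0.005 and 0.005 m and angle between the x axis of coupon and the x axis of nest, either way round below 0.1 rad and angle between coupon's own z axis and vertical below 0.06 rad and z of coupon in the frame of nest below 0.01 m and value of joint clip between 0.1 and 0.18 rad and contact force between clip and coupon above 1 N and linear speed of coupon below 0.01 m/s); the robot touches nothing.
It fails at once if the clip is let down on the coupon before it is home (x of coupon in the frame of nest between 0.018 and 0.036 m and value of joint clip below 0.155 rad).
It fails at once if the coupon is lifted, carried or tipped (z of coupon in the frame of nest above 0.014 m or angle between coupon's own z axis and vertical above 0.2 rad).
It fails at once if another thing on the bench is moved by more than 15 mm (distance of any of block123, vblock, bottle, pencup, magstand, screwdriver, jar from where it was at the start of the episode above 0.015 m).
It fails at once if another thing on the bench is tipped over (angle between any of block123, vblock, bottle, pencup, magstand, jar's own z axis and vertical above 0.35 rad).
It also fails if it takes over 48 s, if anything falls off the work surface, if the arm or the gripper's body presses on something with over 40 N, if the wrist force passes 120 N, or if a joint passes its speed limit or range.

## Working session

There is one attempt and no reset: what is moved stays moved. The work goes in short steps, Python scripts to look and compute and a shell command to move; the robot and the scene stay as the last step left them, time stands still between calls to the robot, and variables do not carry over. Pictures are saved under pics/ and viewed, on a budget of 10 in all, crops included, one or two more only if the job needs it, and the job is handed in when it is done.

```bash
ls; mkdir -p pics
cat > h.py <<'E'
import numpy as np, cv2
from scipy.spatial.transform import Rotation as R
from station import arm, optics, outline_of, spot_point
def T_cam(name):
    m=optics.camera_model(name)
    if 'T' in m: return m['K'],np.array(m['T']),m
    s=arm.get_state(); T=np.eye(4); T[:3,:3]=R.from_euler('xyz',s['ee_rot']).as_matrix(); T[:3,3]=s['eef_pos']
    return m['K'],T@np.array(m['T_tool_cam']),m
def ray(name,uv):
    K,T,m=T_cam(name); K=np.array(K); x=(uv[0]-K[0,2])/K[0,0]; y=(uv[1]-K[1,2])/K[1,1]
    if name=='wrist':
        r=np.hypot(x,y); k=np.sin(r)/max(r,1e-9); d=np.array([x*k,-y*k,-np.cos(r)])
    else:
        d=np.array([x,-y,-1.])
    return T[:3,3],T[:3,:3]@d
def onz(name,uv,z):
    o,d=ray(name,uv); return o+d*(z-o[2])/d[2]
def atdepth(name,uv,dep):
    o,d=ray(name,uv); v=dep[int(round(uv[1])),int(round(uv[0]))]
    K,T,m=T_cam(name); dl=T[:3,:3].T@d
    return o+d*(v/-dl[2])
E
python3 - <<'E'
from h import *
for c in ['scene','side','wrist']:
    p,d=optics.grab_frame(c); cv2.imwrite(f'pics/{c}0.png',p[:,:,::-1])
    m=optics.camera_model(c); print(c,{k:(np.round(v,3).tolist() if not isinstance(v,str) else v) for k,v in m.items()})
    for n in ['nest','coupon','press_bar','lip','stop']:
        for k in (spot_point(c,n) or [])[:3]:
            uv=k['uv']; print(c,n,round(k['conf'],2),np.round(uv),np.round(atdepth(c,uv,d),3))
print(arm.get_state())
a=cv2.imread('pics/scene0.png');b=cv2.imread('pics/side0.png')
cv2.imwrite('pics/ab0.png',cv2.resize(a,(800,600)))
E
```

```text
pics
scene {'K': [[489.105, 0.0, 260.529], [0.0, 489.105, 198.614], [0.0, 0.0, 1.0]], 'T': [[0.883, -0.394, 0.255, 0.861], [0.469, 0.749, -0.468, -0.691], [-0.007, 0.533, 0.846, 1.337], [0.0, 0.0, 0.0, 1.0]]}
scene nest 0.97 [281. 246.] [ 0.597 -0.082  0.02 ]
scene nest 0.62 [145. 251.] [ 0.24  -0.282  0.008]
scene nest 0.59 [294. 174.] [0.514 0.181 0.005]
scene coupon 0.92 [257. 298.] [ 0.61  -0.257  0.01 ]
scene coupon 0.81 [220. 226.] [ 0.398 -0.105  0.009]
scene coupon 0.63 [274. 245.] [ 0.576 -0.088  0.015]
scene press_bar 0.82 [274. 219.] [ 0.537 -0.012  0.026]
scene press_bar 0.67 [280. 153.] [0.437 0.233 0.016]
scene press_bar 0.55 [139. 230.] [ 0.188 -0.237  0.019]
scene lip 0.91 [166. 250.] [ 0.302 -0.258  0.028]
scene lip 0.79 [311. 171.] [0.558 0.22  0.007]
scene lip 0.56 [296. 243.] [ 0.633 -0.051  0.02 ]
scene stop 0.89 [169. 256.] [ 0.322 -0.269  0.028]
scene stop 0.85 [308. 242.] [ 0.662 -0.034  0.018]
scene stop 0.83 [319. 172.] [0.586 0.216 0.023]
side {'K': [[419.35, 0.0, 257.008], [0.0, 419.35, 191.151], [0.0, 0.0, 1.0]], 'T': [[0.935, 0.217, -0.28, 0.117], [-0.35
[... 976 characters left out ...]
0, 0.001], [0.0, 0.254, -0.967, -0.194], [0.0, 0.0, 0.0, 1.0]]}
{'t': 0.9, 'q': array([ 1.40113383e+00,  3.58587171e-01,  1.18665712e-02, -1.13829075e-05,
       -1.22412059e+00, -2.88068334e-01]), 'qd': array([-0.00167535,  0.00088977, -0.00060362,  0.00140677, -0.00097365,
        0.00082062]), 'joint_efforts': array([-5.86182819e-05, -5.82360291e+01,  2.93298751e+01,  7.00275108e+00,
        1.24672131e-02, -2.01908438e-05]), 'eef_pos': array([0.29830866, 0.6054492 , 0.19115292]), 'ee_rot': array([ 3.14154660e+00, -2.48161112e-06, -4.57734695e-01]), 'force': array([-0.13009027,  0.41081838,  0.09560709]), 'moment': array([0.03805825, 0.00343657, 0.01071889]), 'width': 0.08765895835494467}
```

View pics/ab0.png

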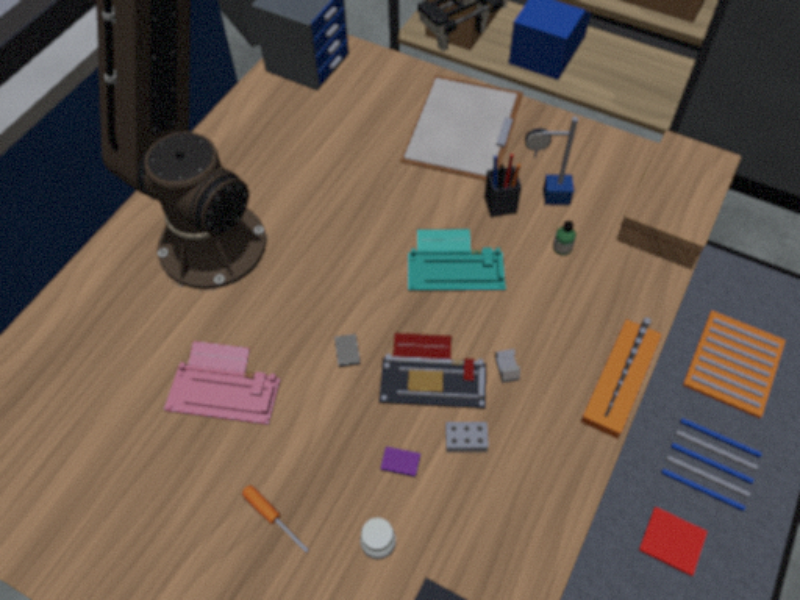

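Look-alikes in the 800×600 picture: the pink nest (222,385) and the turquoise nest (457,265), against the dark steel nest with red bar (433,370). For the coupon there are a grey plate (347,350) and a purple plate (401,461), against the brass one (425,381), which sits in the dark nest's lane. I choose the dark nest and brass coupon. Next I check the obstacles on the path and take a close crop.

Run:
```python
from h import *
for n,uv in dict(mag=(558,192),pen=(503,205),pentop=(503,160),bottle=(565,250),block=(467,440),vb=(508,370)).items():
    print(n,np.round(onz('scene',(uv[0]/1.5625,uv[1]/1.5625),0.0),3))
# yaw + origin fit from spots on real nest, scene & side by depth-free z
N={'press_bar':(-37,76,21),'lip':(55,10,18),'stop':(75,0,14)}
P={'scene':{'press_bar':(274,219),'lip':(296,243),'stop':(308,242)},'side':{'press_bar':(268,201),'lip':(299,199),'stop':(306,196)}}
for c in P:
    a=np.array([N[k][:2] for k in P[c]])/1000; b=np.array([onz(c,P[c][k],N[k][2]/1000)[:2] for k in P[c]])
    A=a-a.mean(0);B=b-b.mean(0); th=np.arctan2((A[:,0]*B[:,1]-A[:,1]*B[:,0]).sum(),(A*B).sum())
    Rm=np.array([[np.cos(th),-np.sin(th)],[np.sin(th),np.cos(th)]]); o=b.mean(0)-Rm@a.mean(0); print(c,th,o,np.round(b-(a@Rm.T+o),3).tolist())
a=cv2.imread('pics/scene0.png')[205:275,230:345]; cv2.imwrite('pics/crop.png',cv2.resize(a,None,fx=6,fy=6,interpolation=cv2.INTER_CUBIC))
```

```text
mag [0.613 0.491 0.   ]
pen [0.518 0.397 0.   ]
pentop [0.462 0.523 0.   ]
bottle [0.689 0.344 0.   ]
block [ 0.691 -0.153  0.   ]
vb [0.699 0.018 0.   ]
scene 0.3670312242328539 [ 0.59156259 -0.06848887] [[0.007, 0.001], [-0.007, -0.012], [0.001, 0.012]]
side 0.47312997987511274 [ 0.59270262 -0.07280381] [[0.004, 0.0], [-0.006, -0.005], [0.002, 0.005]]
```

View pics/crop.png

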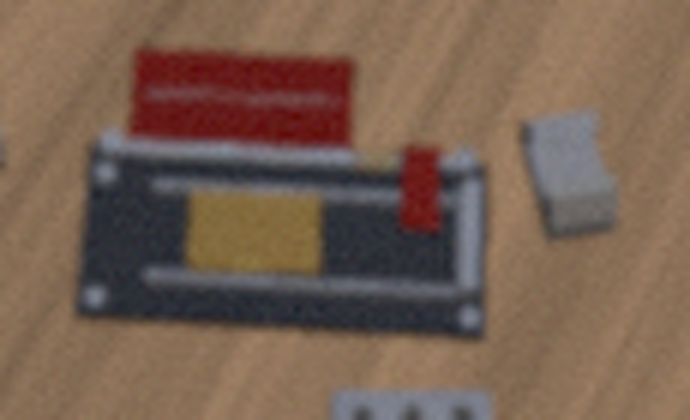

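The crop confirms the dark nest: red bar with its white line, brass plate in the lane (crop 255,232), red clip arm at (420,190). The V-block is at right. Moving over it now.

```bash
python3 -m crank '[[100,[3.3,3.3,0],[0,0,0]],[100,[3.3,3.3,0],[0,0,0]],[100,[3.3,3.3,0],[0,0,0]],[100,[3.3,3.3,0],[0,0,0]],[100,[3.3,3.3,0],[0,0,0]],[100,[3.3,3.3,0],[0,0,0]],[100,[3.3,3.3,0],[0,0,0]],[100,[3.3,3.3,0],[0,0,0]],[100,[3.3,3.3,0],[0,0,0]],[100,[3.3,3.3,0],[0,0,0]],[100,[3.3,3.3,0],[0,0,0]],[100,[3.3,3.3,0],[0,0,0]]]'
python3 -m crank '[[68,[3.3,3.3,0],[0,0,0]],[68,[3.3,3.3,0],[0,0,0]],[68,[3.3,3.3,0],[0,0,0]],[68,[0,0,0],[0,0,-0.15]],[68,[0,0,0],[0,0,-0.15]],[68,[0,0,0],[0,0,-0.15]],[68,[0,0,0],[0,0,-0.15]],[68,[0,0,0],[0,0,-0.15]],[68,[0,0,0],[0,0,-0.15]],[68,[0,0,0],[0,0,0]],[68,[0,0,0],[0,0,0]]]'
python3 - <<'E'
from h import *
s=arm.get_state(); p,d=optics.grab_frame('wrist'); np.savez('w1.npz',p=p,d=d)
print(s['eef_pos'],s['ee_rot'],s['width'],s['q'])
for n in ['press_bar','lip','stop','coupon','nest']:
    for k in spot_point('wrist',n)[:2]: print(n,round(k['conf'],2),np.round(k['uv'],1),np.round(atdepth('wrist',k['uv'],d),3))
cv2.imwrite('pics/w1.png',cv2.resize(p[:,:,::-1],(800,600),interpolation=cv2.INTER_CUBIC))
E
```

```text
t: 2.1
eef_pos: [0.4789, 0.0735, 0.1917]
ee_rot: [-3.141, -0.001, -0.457]
force: [1.7, 0.1, 0.7]
width: 0.0878
t: 3.2
eef_pos: [0.5236, -0.0573, 0.1913]
ee_rot: [3.141, -0.0, 0.438]
force: [-0.9, -0.0, 0.1]
width: 0.0597
[ 0.52362074 -0.05734548  0.19127693] [ 3.14149918e+00 -2.23035490e-04  4.37722264e-01] 0.05973921929852679 [ 2.63648740e-01  1.13963864e-01 -3.12547034e-01  5.86917462e-05
 -1.14404958e+00  1.74484555e+00]
press_bar 0.9 [ 51.8 143.5] [0.442 0.235 0.021]
press_bar 0.84 [234.5 158.6] [ 0.529 -0.024  0.021]
lip 0.78 [287.1  83. ] [ 0.64  -0.043  0.026]
lip 0.61 [86.  69.8] [0.559 0.213 0.025]
stop 0.88 [295.3  72.3] [ 0.66  -0.046  0.009]
stop 0.74 [94.4 52.5] [0.585 0.212 0.023]
coupon 0.85 [293.3 153.6] [ 0.565 -0.088  0.02 ]
coupon 0.74 [402.9 178.3] [ 0.605 -0.243  0.013]
nest 0.92 [292.9 127.9] [ 0.594 -0.073  0.02 ]
nest 0.62 [101.4 104.6] [0.52  0.177 0.009]
```

View pics/w1.png

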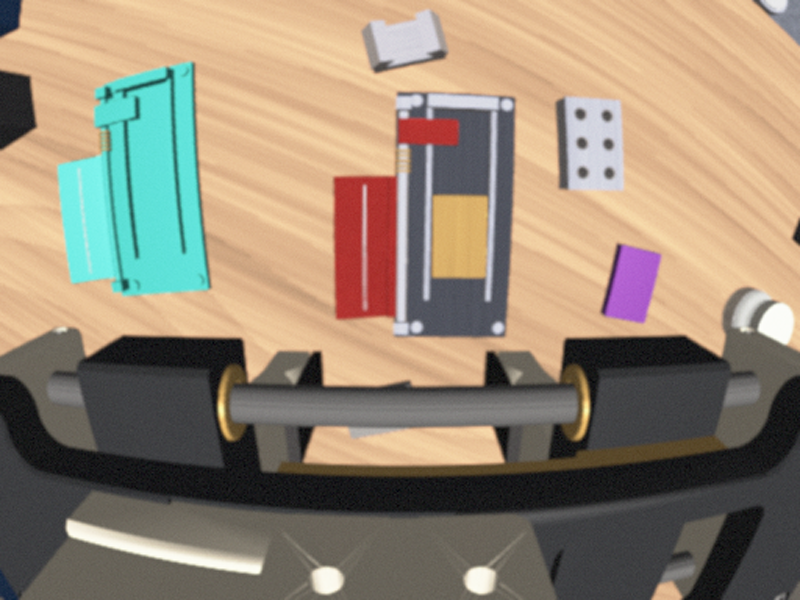

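```bash
cat > fit.py <<'E'
from h import *
s=512/800
obs=[((398,94),90,52,8),((515,97),90,-45,8),((505,336),-115,-45,8),((395,336),-115,52,8),((426,300),-80,25.5,16),((488,300),-80,-25.5,16),((334,177),20,100,None),((365,248),-37,76,21)]
obs=[o for o in obs if o[3]]
a=np.array([o[1:3] for o in obs])/1000; b=np.array([onz('wrist',np.array(o[0])*s,o[3]/1000)[:2] for o in obs])
A=a-a.mean(0);B=b-b.mean(0); th=np.arctan2((A[:,0]*B[:,1]-A[:,1]*B[:,0]).sum(),(A*B).sum())
Rm=np.array([[np.cos(th),-np.sin(th)],[np.sin(th),np.cos(th)]]); o=b.mean(0)-Rm@a.mean(0)
print(th,o,np.round(1000*(b-(a@Rm.T+o))@Rm,1).tolist())
for uv in [(432,195),(488,196),(486,278),(431,277)]: print(np.round(1000*Rm.T@(onz('wrist',np.array(uv)*s,.02)[:2]-o),1))
st=arm.get_state(); print('tcp in nest mm',np.round(1000*Rm.T@(st['eef_pos'][:2]-o),1),'yaw err',st['ee_rot'][2]-th)
E
python3 fit.py
```

```text
0.43031339869089186 [ 0.5932337  -0.07661566] [[-2.2, -1.2], [-0.4, 0.6], [1.4, 0.9], [0.8, -0.5], [-0.1, 0.6], [0.5, 0.1], [0.0, -0.5]]
[ 5.4 23.3]
[  6. -21.]
[-60.2 -22. ]
[-60.1  22.8]
tcp in nest mm [-55.2  46.6] yaw err 0.01075245902830918
```

```bash
python3 -m crank '[[68,[-2.1,0.6,0],[0,0,0.011]],[68,[0,0,3],[0,0,0]],[68,[0,0,3],[0,0,0]],[68,[0,0,3],[0,0,0]],[68,[0,0,3],[0,0,0]],[68,[0,0,2.6],[0,0,0]],[68,[0,0,0],[0,0,0]],[68,[0,0,0],[0,0,0]]]'
python3 - <<'E'
from h import *
s=arm.get_state(); p,d=optics.grab_frame('wrist'); q,_=optics.grab_frame('side')
th=.4303;o=np.array([.5932,-.0766]);Rm=np.array([[np.cos(th),-np.sin(th)],[np.sin(th),np.cos(th)]])
print(1000*Rm.T@(s['eef_pos'][:2]-o),s['eef_pos'][2],s['ee_rot'][2],s['force'],s['width'])
a=p[60:384,80:432,::-1]; b=q[150:260,210:350,::-1]
b=cv2.resize(b,(412,324),interpolation=cv2.INTER_CUBIC); cv2.imwrite('pics/w2.png',np.hstack([a,b]))
E
```

```text
t: 4.3
eef_pos: [0.507, -0.0722, 0.0456]
ee_rot: [3.141, 0.001, 0.431]
force: [0.6, -0.2, 0.4]
width: 0.0596
[-76.47859279  39.99178444] 0.045622627286176096 0.43088239263066974 [ 0.620833   -0.15298939  0.36668281] 0.05963120770479115
```

View pics/w2.png

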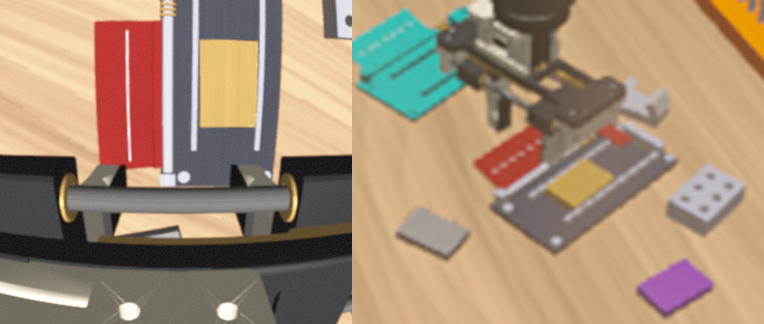

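Run:
```python
from h import *
s=arm.get_state(); p,d=optics.grab_frame('wrist')
K,T,m=T_cam('wrist'); t=np.array(m['T_tool_cam']); K=np.array(K)
v,u=np.mgrid[0:384,0:512]; x=(u-K[0,2])/K[0,0]; y=(v-K[1,2])/K[0,0]; r=np.hypot(x,y)+1e-9
D=np.stack([x*np.sin(r)/r,-y*np.sin(r)/r,-np.cos(r)],-1); P=D*(d/np.cos(r))[...,None]; P=P@t[:3,:3].T+t[:3,3]
M=(d>0)&(P[...,2]<-.0)&(abs(P[...,1])<.075)
print('min depth',d[d>0].min())
for vv in range(215,300,8): print(vv,[ (np.round(1000*P[vv,uu]).astype(int).tolist()) if d[vv,uu]>0 else 0 for uu in (170,185,195,205)])
a=cv2.resize(p[200:330,140:380,::-1],None,fx=3,fy=3,interpolation=cv2.INTER_CUBIC)
_K=np.array(optics.camera_model('side')['K']);Ts=np.array(optics.camera_model('side')['T'])
q,_=optics.grab_frame('side'); q=q.copy()
Rt=R.from_euler('xyz',s['ee_rot']).as_matrix()
for yy in (.03,.051,-.03,-.051):
    w=Rt@np.array([0,yy,0])+s['eef_pos']; c=Ts[:3,:3].T@(w-Ts[:3,3]); uv=(_K[0,0]*c[0]/-c[2]+_K[0,2],_K[1,1]*-c[1]/-c[2]+_K[1,2]); print(uv)
    cv2.circle(q,(int(round(uv[0])),int(round(uv[1]))),1,(0,255,255),-1)
b=cv2.resize(q[140:250,210:330,::-1],None,fx=6,fy=6,interpolation=cv2.INTER_NEAREST)[:560]
cv2.imwrite('pics/s3.png',b)
```

```text
min depth 0.050000183
215 [[-13, -76, 46], [-4, -55, 19], [-5, -48, 22], [-5, -40, 23]]
223 [[-21, -77, 46], [-12, -56, 21], [-11, -48, 21], [-12, -40, 24]]
231 [[-29, -77, 47], [10, -37, -51], [10, -32, -49], [6, -29, -38]]
239 [[11, -42, -62], [9, -35, -59], [9, -30, -58], [2, -29, -41]]
247 [[31, -25, -115], [31, -20, -116], [31, -17, -115], [31, -14, -115]]
255 [[30, -24, -119], [30, -20, -119], [30, -17, -118], [30, -14, -118]]
263 [[28, -24, -120], [28, -20, -119], [28, -17, -119], [28, -14, -119]]
271 [[24, -25, -118], [24, -20, -118], [25, -17, -118], [25, -14, -119]]
279 [[10, -32, -99], [0, -31, -83], [-5, -29, -73], [-77, -49, 47]]
287 [[6, -33, -99], [-4, -31, -82], [-8, -28, -76], [-86, -49, 47]]
295 [[4, -32, -102], [-9, -32, -82], [-96, -60, 46], [-94, -50, 44]]
(np.float64(275.08448119375703), np.float64(210.89119500333737))
(np.float64(280.10733621380865), np.float64(214.19757296060948))
(np.float64(261.196782931485), np.float64(201.74938636496057))
(np.float64(256.4917113112014), np.float64(198.65219462229862))
```

View pics/s3.png

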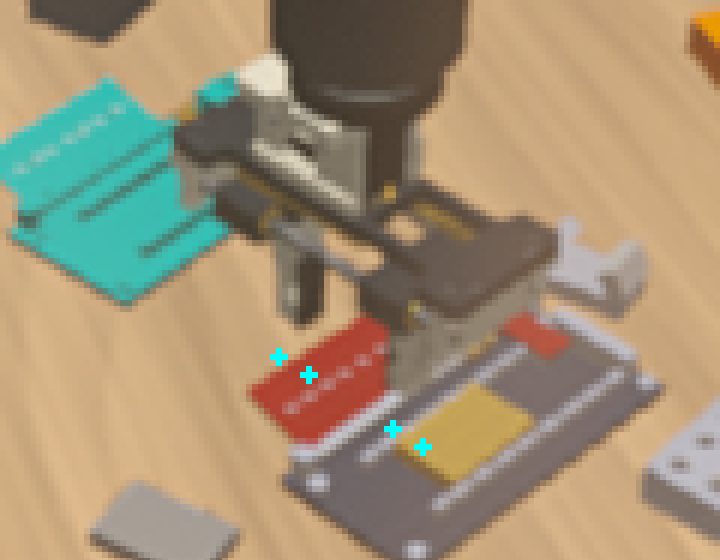

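Run:
```python
from h import *
s=arm.get_state(); Rt=R.from_euler('xyz',s['ee_rot']).as_matrix()
for c,(r0,r1,c0,c1) in dict(side=(150,250,205,320)).items():
    p,d=optics.grab_frame(c); K,T,m=T_cam(c); K=np.array(K)
    v,u=np.mgrid[r0:r1,c0:c1]; dd=d[r0:r1,c0:c1]
    P=np.stack([(u-K[0,2])/K[0,0]*dd,-(v-K[1,2])/K[1,1]*dd,-dd],-1)@T[:3,:3].T+T[:3,3]
    L=(P-s['eef_pos'])@Rt
    print('A col',[ (rr,np.round(1000*L[rr-r0,276-c0]).astype(int).tolist()) for rr in range(190,216,2)])
    print('B col',[ (rr,np.round(1000*L[rr-r0,260-c0]).astype(int).tolist()) for rr in range(182,204,2)])
```

```text
A col [(190, [-35, 59, -123]), (192, [-38, 62, -119]), (194, [-37, 62, -110]), (196, [-10, 39, -72]), (198, [-8, 38, -63]), (200, [-10, 40, -58]), (202, [-13, 43, -53]), (204, [-10, 40, -41]), (206, [43, -4, 29]), (208, [44, -4, 39]), (210, [39, 0, 41]), (212, [24, 14, 31]), (214, [17, 20, 32])]
B col [(182, [-5, -32, -82]), (184, [-9, -29, -78]), (186, [-8, -29, -70]), (188, [-8, -29, -62]), (190, [-10, -27, -57]), (192, [-7, -30, -45]), (194, [-728, 652, -884]), (196, [57, -89, 47]), (198, [50, -83, 48]), (200, [22, -56, 23]), (202, [14, -48, 21])]
```

Both cameras show the visible fingertips ending about 38 mm behind the stated TCP, while sideways they agree. I'll find the real contact height by touch, going down slowly.

```bash
python3 -m crank '[[68,[0,0,0.6],[0,0,0]],[68,[0,0,0.6],[0,0,0]],[68,[0,0,0.6],[0,0,0]],[68,[0,0,0.5],[0,0,0]],[68,[0,0,0],[0,0,0]]]'; python3 -m crank '[[68,[0,0,0.3],[0,0,0]],[68,[0,0,0.3],[0,0,0]],[68,[0,0,0],[0,0,0]]]'
```

```text
t: 5.05
eef_pos: [0.5064, -0.0719, 0.0211]
ee_rot: [-3.141, 0.002, 0.431]
force: [-0.7, -0.8, 0.2]
width: 0.0598
t: 5.35
eef_pos: [0.5069, -0.0718, 0.0158]
ee_rot: [-3.141, 0.001, 0.431]
force: [-0.7, 0.3, -1.1]
width: 0.0595
```

```bash
python3 -m crank '[[68,[0,0,0.4],[0,0,0]],[68,[0,0,0.4],[0,0,0]],[68,[0,0,0.3],[0,0,0]],[68,[0,0,0],[0,0,0]]]'; python3 -m crank '[[68,[0,0,0.3],[0,0,0]],[68,[0,0,0.3],[0,0,0]],[68,[0,0,0],[0,0,0]]]'
python3 - <<'E'
from h import *
s=arm.get_state(); Rt=R.from_euler('xyz',s['ee_rot']).as_matrix(); print(s['eef_pos'],s['force'])
q,d=optics.grab_frame('side'); b=cv2.resize(q[140:250,210:330,::-1],None,fx=5,fy=5,interpolation=cv2.INTER_CUBIC)
cv2.imwrite('pics/s4.png',b)
E
```

```text
t: 5.75
eef_pos: [0.5068, -0.0718, 0.0046]
ee_rot: [-3.141, 0.001, 0.431]
force: [0.0, -0.5, 0.6]
width: 0.0594
t: 6.05
eef_pos: [0.5069, -0.0718, -0.0012]
ee_rot: [-3.141, 0.001, 0.431]
force: [0.1, 0.1, 0.2]
width: 0.0596
[ 0.50689474 -0.07176861 -0.00124704] [0.14551809 0.05304942 0.21022817]
```

View pics/s4.png

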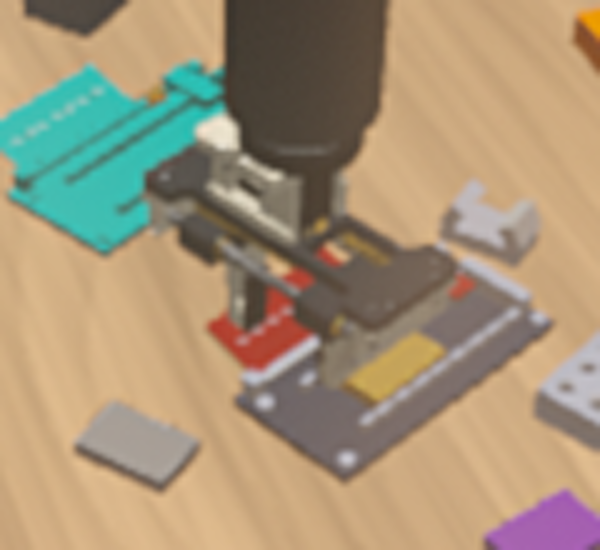

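```bash
for i in 1; do python3 -m crank '[[68,[0,0,0.3],[0,0,0]],[68,[0,0,0.3],[0,0,0]],[68,[0,0,0],[0,0,0]]]'; python3 -m crank '[[68,[0,0,0.3],[0,0,0]],[68,[0,0,0],[0,0,0]]]';python3 -m crank '[[68,[0,0,0.3],[0,0,0]],[68,[0,0,0],[0,0,0]]]'; python3 -m crank '[[68,[0,0,0.3],[0,0,0]],[68,[0,0,0],[0,0,0]]]'; done
```

```text
t: 6.4
eef_pos: [0.5068, -0.0718, -0.0073]
ee_rot: [-3.141, 0.001, 0.431]
force: [-0.4, 0.3, -0.4]
width: 0.0594
t: 6.6
eef_pos: [0.5069, -0.0718, -0.0102]
ee_rot: [-3.141, 0.0, 0.431]
force: [0.2, -0.7, -0.3]
width: 0.0596
t: 6.8
eef_pos: [0.5071, -0.0717, -0.0131]
ee_rot: [-3.142, 0.0, 0.431]
force: [0.1, 0.4, 0.2]
width: 0.0596
t: 7.0
eef_pos: [0.5074, -0.0716, -0.0159]
ee_rot: [3.142, -0.0, 0.431]
force: [-0.7, 1.5, 3.7]
width: 0.0595
```

```bash
python3 -m crank '[[68,[0,0,0.3],[0,0,0]],[68,[0,0,0.3],[0,0,0]],[68,[0,0,0],[0,0,0]]]'; python3 -m crank '[[68,[0,0,0.3],[0,0,0]],[68,[0,0,0],[0,0,0]]]'
cat > look.py <<'E'
from h import *
import sys
s=arm.get_state(); p,d=optics.grab_frame('wrist')
th=.4303;o=np.array([.5932,-.0766]);Rm=np.array([[np.cos(th),-np.sin(th)],[np.sin(th),np.cos(th)]])
K,T,m=T_cam('wrist'); K=np.array(K)
v,u=np.mgrid[0:384,0:512]; x=(u-K[0,2])/K[0,0]; y=(v-K[1,2])/K[0,0]; r=np.hypot(x,y)+1e-9
D=np.stack([x*np.sin(r)/r,-y*np.sin(r)/r,-np.cos(r)],-1); P=(D*(d/np.cos(r))[...,None])@T[:3,:3].T+T[:3,3]
N=P.copy(); N[...,:2]=(P[...,:2]-o)@Rm; N*=1000
h=cv2.cvtColor(p,cv2.COLOR_RGB2HSV); H,S,V=h[...,0],h[...,1],h[...,2]
red=((H<6)|(H>174))&(S>130)&(V>50)&(N[...,1]>58)&(N[...,1]<97)&(N[...,0]>-90)&(N[...,0]<18)&(N[...,2]<45)
if red.sum()>20:
    c=np.polyfit(N[red][:,1],N[red][:,2],1); print('bar slope',np.arctan(c[0]),'clip~',.30-np.arctan(c[0]),'z@76',np.polyval(c,76),red.sum())
br=(H>15)&(H<28)&(S>100)&(abs(N[...,1])<26)&(N[...,0]>-85)&(N[...,0]<80)&(N[...,2]>12)&(N[...,2]<28)
b=N[br]; print('coupon x',np.percentile(b[:,0],[1,50,99]),'y',np.percentile(b[:,1],[1,99]),'z',np.median(b[:,2]),br.sum())
print('tcp nest',1000*Rm.T@(s['eef_pos'][:2]-o),s['eef_pos'][2],'F nest',Rm.T@s['force'][:2],s['force'][2],'t',s['t'])
if len(sys.argv)>1:
    q,_=optics.grab_frame('side'); q=cv2.resize(q[150:250,215:335,::-1],(389,324),interpolation=cv2.INTER_CUBIC)
    cv2.imwrite('pics/'+sys.argv[1],np.hstack([p[0:324,80:432,::-1],q]))
E
python3 look.py l1.png
```

```text
t: 7.3
eef_pos: [0.5074, -0.0716, -0.0217]
ee_rot: [3.142, -0.0, 0.431]
force: [-1.7, 1.2, 5.9]
width: 0.0597
t: 7.5
eef_pos: [0.5076, -0.0718, -0.0243]
ee_rot: [3.141, -0.001, 0.432]
force: [-2.7, 1.3, 11.5]
width: 0.0597
bar slope -0.03667424659701461 clip~ 0.3366742465970146 z@76 11.616272096748308 10079
coupon x [-58.65091252 -25.28422093   5.26629053] y [-19.85133944  22.93655739] z 20.674942755738876 9994
tcp nest [-75.75002799  40.10214292] -0.024296032548689624 F nest [-1.88726756  2.32530818] 11.480683195943579 t 7.5
```

View pics/l1.png

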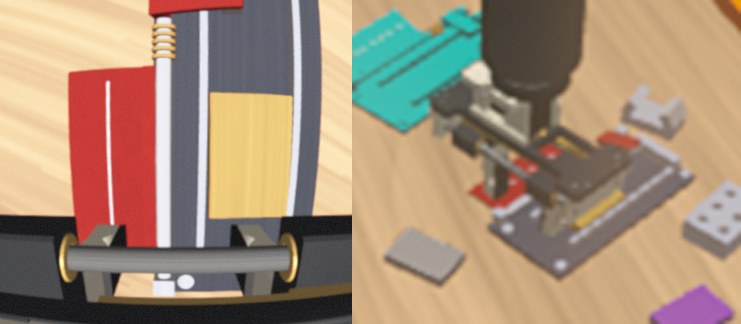

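Wrist view: clip arm lifted to (195,5), bar level, brass coupon at (250,155) ahead of the right finger. The clip is at about 0.33, so I back off 1 mm and push.

```bash
python3 -m crank '[[68,[0,0,-0.1],[0,0,0]],[68,[0,0,0],[0,0,0]],[68,[0.3,0,0],[0,0,0]],[68,[0.4,0,0],[0,0,0]],[68,[0.4,0,0],[0,0,0]],[68,[0.4,0,0],[0,0,0]],[68,[0.4,0,0],[0,0,0]],[68,[0.4,0,0],[0,0,0]],[68,[0.4,0,0],[0,0,0]],[68,[0,0,0],[0,0,0]]]'; python3 look.py
```

```text
t: 8.6
eef_pos: [0.529, -0.0616, -0.024]
ee_rot: [-3.141, 0.005, 0.431]
force: [-7.2, -3.7, 10.4]
width: 0.0595
bar slope -0.02690020626427281 clip~ 0.3269002062642728 z@76 11.876173376583598 7953
coupon x [-40.32981885  -6.41686279  23.870471  ] y [-19.95757856  22.75264504] z 20.552448897351486 9808
tcp nest [-52.09194974  40.42093604] -0.02396985717395852 F nest [-8.04151723 -0.35127351] 10.448646092484326 t 8.6
```

```bash
python3 -m crank '[[68,[0.4,0,-0.05],[0,0,0]],[68,[0.4,0,0],[0,0,0]],[68,[0.4,0,0],[0,0,0]],[68,[0.4,0,0],[0,0,0]],[68,[0.4,0,0],[0,0,0]],[68,[0.4,0,0],[0,0,0]],[68,[0.4,0,0],[0,0,0]],[68,[0.4,0,0],[0,0,0]],[68,[0.4,0,0],[0,0,0]],[68,[0.4,0,0],[0,0,0]],[68,[0,0,0],[0,0,0]]]'; python3 look.py l2.png
```

```text
t: 9.75
eef_pos: [0.5658, -0.0448, -0.0234]
ee_rot: [-3.141, 0.004, 0.431]
force: [-5.9, -2.8, 9.6]
width: 0.0597
bar slope -0.010234532159970132 clip~ 0.3102345321599701 z@76 12.467030772609478 3410
coupon x [-0.09529105 29.18328865 64.00210854] y [-20.32311555  22.52434822] z 20.572735549666376 8309
tcp nest [-11.64629181  40.33720462] -0.02341673380097039 F nest [-6.4870703  -0.08777611] 9.621173113084367 t 9.75
```

View pics/l2.png

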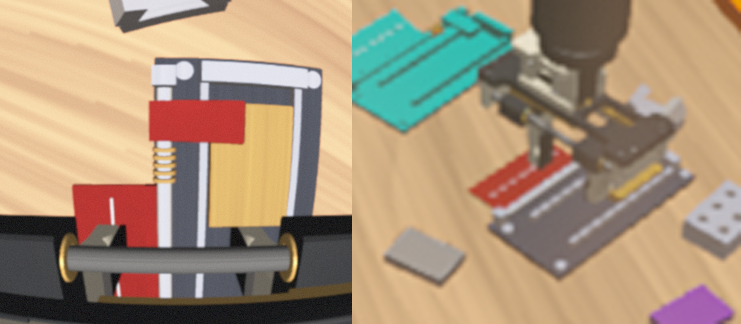

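The coupon is under the lifted clip, with its front edge about 10 mm short of the stop. I'll push the last part gently.

```bash
python3 -m crank '[[68,[0.3,0,0],[0,0,0]],[68,[0.3,0,0],[0,0,0]],[68,[0.2,0,0],[0,0,0]],[68,[0.1,0,0],[0,0,0]],[68,[0,0,0],[0,0,0]]]'; python3 -m crank '[[68,[0.1,0,0],[0,0,0]],[68,[0.1,0,0],[0,0,0]],[68,[0,0,0],[0,0,0]]]';  python3 look.py
```

```text
t: 10.35
eef_pos: [0.5733, -0.0414, -0.0233]
ee_rot: [-3.141, 0.005, 0.431]
force: [-7.8, -4.0, 10.5]
width: 0.0599
t: 10.65
eef_pos: [0.575, -0.0406, -0.0234]
ee_rot: [-3.141, 0.005, 0.431]
force: [-8.1, -4.5, 11.2]
width: 0.0595
bar slope -0.010747236004417763 clip~ 0.3107472360044177 z@76 12.525707523520753 2354
coupon x [10.00804937 38.95202992 74.36782339] y [-20.37713285  22.51617775] z 20.5466116780762 8222
tcp nest [-1.52038296 40.32395268] -0.02335241695286642 F nest [-9.2343273 -0.7550967] 11.239107051265407 t 10.65
```

```bash
python3 -m crank '[[68,[0.1,0,0],[0,0,0]],[68,[0.1,0,0],[0,0,0]],[68,[0,0,0],[0,0,0]]]'; python3 -m crank '[[68,[0.1,0,0],[0,0,0]],[68,[0.05,0,0],[0,0,0]],[68,[0,0,0],[0,0,0]],[68,[0,0,0],[0,0,0]]]'; python3 look.py
```

```text
t: 11.0
eef_pos: [0.5751, -0.0405, -0.0235]
ee_rot: [-3.141, 0.008, 0.43]
force: [-11.2, -5.0, 14.8]
width: 0.0596
t: 11.4
eef_pos: [0.5751, -0.0405, -0.0236]
ee_rot: [-3.14, 0.011, 0.43]
force: [-14.6, -7.7, 17.7]
width: 0.0591
bar slope -0.018134785070673752 clip~ 0.3181347850706737 z@76 12.277371414033073 2326
coupon x [10.09478465 39.06555838 74.30533089] y [-20.35465512  22.49277024] z 20.5318899424157 8236
tcp nest [-1.40474828 40.3888315 ] -0.02363139271432735 F nest [-16.43471088  -0.90659572] 17.72576360458891 t 11.4
```

The advance has stalled and the push force has gone from 9 to 16 N, so the coupon is home. Back off with the bar held, then check.

```bash
python3 -m crank '[[68,[0,0,0],[0,0,0]],[68,[-0.3,0,0],[0,0,0]],[68,[-0.4,0,0],[0,0,0]],[68,[-0.4,0,0],[0,0,0]],[68,[0,0,0],[0,0,0]],[68,[0,0,0],[0,0,0]]]'; python3 look.py
```

```text
t: 12.05
eef_pos: [0.5738, -0.0417, -0.0219]
ee_rot: [3.14, -0.005, 0.432]
force: [1.6, 1.7, 6.5]
width: 0.0598
bar slope 0.04134113388696265 clip~ 0.25865886611303734 z@76 13.944134949899858 2586
coupon x [10.06869953 38.5381387  74.36203242] y [-20.33680038  22.55569196] z 20.48978046917821 8089
tcp nest [-3.0786342  39.84869692] -0.02192604212909103 F nest [2.12660322 0.88895038] 6.474899707904307 t 12.05
```

```bash
python3 -m crank '[[68,[-0.3,0,0],[0,0,0]],[68,[-0.2,0,0],[0,0,0]],[68,[0,0,0],[0,0,0]],[68,[0,0,-0.3],[0,0,0]],[68,[0,0,-0.3],[0,0,0]],[68,[0,0,-0.4],[0,0,0]],[68,[0,0,-0.5],[0,0,0]],[68,[0,0,-1],[0,0,0]],[68,[0,0,-2],[0,0,0]],[68,[0,0,-3],[0,0,0]],[68,[0,0,-3],[0,0,0]],[68,[0,0,0],[0,0,0]]]'; python3 look.py l3.png
```

```text
t: 13.3
eef_pos: [0.5695, -0.0441, 0.0865]
ee_rot: [3.139, -0.007, 0.432]
force: [0.3, 0.7, -0.1]
width: 0.0593
bar slope 0.16278323284062585 clip~ 0.13721676715937414 z@76 15.311604517686725 2907
coupon x [ 8.18086705 36.33575232 72.48106289] y [-19.74505003  22.66266041] z 18.172512580063525 3037
tcp nest [-8.01843357 39.41693547] 0.08654086274646622 F nest [0.57194353 0.56143722] -0.07086512074331894 t 13.3
```

View pics/l3.png

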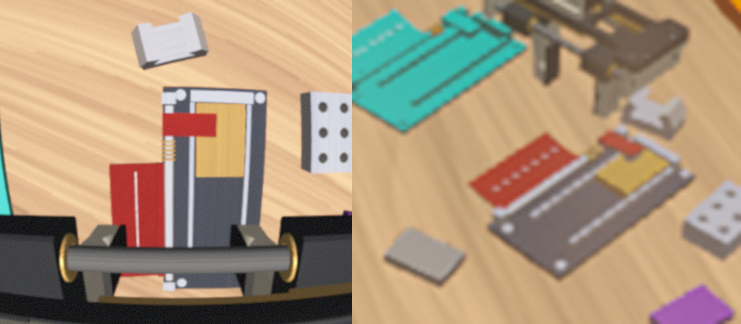

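The coupon sits against the end stop at (220,105) with the clip arm across it. The clip is at about 0.137 rad, clamped, and the arm is clear.

```bash
python3 -c "
from station import arm; print(arm.job_done())"
```

```text
the job is handed in; nothing more can be done
None
```

The coupon is home against the end stop and clamped by the clip. The arm is clear of the bench, and I handed the job in at about 13.3 s of the 48 s allowed. I get no verdict back.

**What I did:** I held the red bar down with the left fingertip at a clip angle of about 0.31–0.34 rad. That ran slightly over the 0.32 aim at first but stayed under the 0.36 limit. With the other fingertip I pushed the brass coupon along the lane until it stalled on the stop, where the push force rose from 9 to 16 N. I then backed off with the bar still down and lifted away.

**Last checks:**
- **Clip:** about 0.137 rad by the bar's slope, which matches the clamped value of about 0.14. I could not measure the clamping force directly.
- **Coupon:** flat in the lane, and the last picture shows its front edge on the stop. Measured edges were x 8 to 72.5 mm from the high view and 10 to 74 mm from close up, against 9 to 75 mm for home. The two views differ by about 2 mm.
- **Robot and other things:** the force on the tool was about zero. In the last pictures the V-block, setup block and look-alikes in view looked unmoved; I did not measure them.

**Disagreement:** the fingertips really end about 35–40 mm short of the stated tool point. Both cameras showed this and the touch on the bar confirmed it, so I worked to the contact height and not the stated one. The reported tool height was therefore about −24 mm while pressing.

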